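# Lift the jar rack out of the preserving pan and hold it to drain

## Task

Take the scalded jars out of the oblong steel preserving pan: swing the rack's leaning wire handle fully upright while the rack still stands in the pan, then lift the rack by its wooden grip straight up, with the two clip jars and the small bowl standing in it, until it hangs about 5 cm clear above the pan's rim. The load is uneven and breakable, so keep the rack level, do not bang or scrape it against the pan or touch the jars and the bowl, and leave the pan, the timer, the label roll and the scoop where they stand. Finish while holding the rack over its pan, level and still, as if letting it drain; do not put it down or let go.

Things in the scene. Friction and masses are not known exactly. Their poses are not given: they have to be found in the camera images.
- pan: oblong steel preserving pan, open on top, 132 mm (its x) by 280 mm (its y), rim 75 mm high, 3 mm walls and floor, corners of 26 mm radius; a wire loop handle at each end reaches 166 mm from the middle. Loose, 1.4 kg. Origin: centre of its underside; z up
- rack: steel wire rack standing in the pan, 111 mm (its x) by 247 mm (its y), 7 mm clear of the walls; rails 36 mm high; at each end an A-frame 98 mm high with the handle's pivot. Three places at y = -78, 0, +78 mm. With handle, without load: 0.25 kg. Origin: centre of its underside, 3 mm above the pan's when it stands there; z up
- bail (a joint): angle of the wire handle about the line through its pivots (98 mm above the rack's origin, along the rack's y): 0 upright, positive leans to the rack's -x (robot) side, stops at +-1.0. It stays where left (0.035 N m). Lifted, the rack hangs from it like a bucket and levels itself about this line; along the handle only the hand keeps it level
- grip_mid (a point): middle of the wooden grip: straight round sleeve 17 mm thick, 140 mm long, parallel to the rack's y, turning freely on the wire, to be taken anywhere along it. In rack axes the middle is at x = -80 mm sin(bail), y = 0, z = 98 mm + 80 mm cos(bail)
- jar_a: small closed glass jar with wire clip, glass body 69 mm thick, 100 mm tall, 95 mm overall from clip (to the rack's -x) to lid hinge; 0.27 kg, give or take 15 percent. Stands in one of the rack's places (which one varies), 4 mm above the rack's origin. Origin: on its underside, 6.5 mm from the middle of the glass toward the clip
- jar_b: a second jar just like jar_a, in another of the three places; about 0.27 kg, give or take 15 percent
- bowl: small white porcelain bowl, 68 mm wide, 28 mm high, 0.07 kg, in the remaining place of the rack. Origin: centre of its underside
- timer: round kitchen timer, 64 mm wide, 58 mm high, black dial on a white base, on the worktop to the right of the pan; bystander. Origin: centre of its underside
- roll: roll of brown paper labels lying flat, 62 mm wide, 24 mm high, on the worktop to the right of the pan; bystander. Origin: centre of its underside
- scoop: turned wooden scoop, 177 mm long (its y), 49 mm wide, 32 mm high, lying on the worktop to the left of the pan; bystander. Origin: centre of its underside
Things that resemble listed ones, but are neither listed nor needed, are in the scene too. Leave any blue look-alike of the jar_a alone. What is shaped like the jar_b but green is not meant.

How it is judged:
On the way, in this order (a step that is already met when the one before it is completed fails the run):
1. the handle stands upright (within 0.25 rad) while the rack still stands in the pan (value of joint bail between -0.25 and 0.25 rad and z of rack in the frame of pan below 0.012 m), for 0.2 s.
2. the rack is lifted clear of the pan's rim and touches it nowhere (z of rack in the frame of pan above 0.09 m and contact force between rack and pan below 0.1 N), for 0.2 s.
At the end, for the whole second after the job is handed in: Held by its handle, the rack hangs over the pan (within 50 mm of its middle), underside over 25 mm above the rim and at most 220 mm above the worktop, touching the pan nowhere, level within 7 degrees, at rest, jars and bowl standing in it (z of rack in the frame of pan above 0.1 m and height (world z) of rack below 0.22 m and horizontal distance between rack and pan below 0.05 m and angle between rack's own z axis and vertical below 0.12 rad and linear speed of rack below 0.03 m/s and angular speed of rack below 0.2 rad/s and contact force between the fingers and rack above 1 N and contact force between rack and pan below 0.1 N and z of jar_a in the frame of rack between -0.005 and 0.02 m and horizontal distance between each of jar_a, jar_b, bowl and rack below 0.1 m and z of jar_b in the frame of rack between -0.005 and 0.02 m and z of bowl in the frame of rack between -0.005 and 0.02 m); the arm keeps its last pose, push and grip.
It fails at once if the rack is banged, scraped or pressed hard against the pan (over 35 N; its resting weight is about 8 N) (contact force between rack and pan above 35 N).
It fails at once if the rack tips more than 17 degrees (angle between rack's own z axis and vertical above 0.3 rad).
It fails at once if a jar or the bowl is touched by the robot with more than 3 N (contact force between any of the arm, the fingers and jar_a above 3 N or contact force between any of the arm, the fingers and jar_b above 3 N or contact force between any of the arm, the fingers and bowl above 3 N).
It fails at once if the pan is dragged more than 25 mm (distance of pan from where it was at the start of the episode above 0.025 m).
It fails at once if the timer, the label roll or the scoop is moved more than 15 mm (distance of any of timer, roll, scoop from where it was at the start of the episode above 0.015 m).
It also fails if it takes over 40 s, if anything falls off the work surface, if the arm or the gripper's body presses on something with over 40 N, if the wrist force passes 120 N, or if a joint passes its speed limit or range.

## Robot

A 6-joint arm with a two-finger parallel gripper is mounted at the origin on a cart in front of the work surface, level with it; the furniture and walls round the work are solid. World frame = base frame: x ahead of the robot, y to its left, z up, the work surface at z = 0. Lengths are in m, angles in rad, forces in N, time in s.
With the tool pointing down it reaches from about 0.35 to 0.975 m from the base axis. Payload 4.9 kg.
Tool frame: the origin (TCP) lies on the centre line of the jaws, within the pads' length; the fingertips stand 17 mm ahead of it and the grasp point (between the pads) lies 2 mm behind it; x points along the fingers, y is the direction in which the jaws open and shut, and the axes are right-handed (so a half turn about x gives the same grasp; the last joint's range is limited). The gripper opens to 85 mm and grips with 20 to 120 N. Pads are 22 mm wide; open, the fingers measure 114 mm over their backs; the gripper's body (76 mm by 85 mm) begins 54 mm behind the grasp point. The pads swing forward as they close: fully open they stand 13 mm farther back than shut.
Start: joints at [-1.265, 0.053, 1.613, -0, 1.476, -0.119], TCP at [0.258, -0.569, 0.248] pointing down, gripper open.
Joint ranges: [-3.01, 3.01], [-1.01, 2.22], [0.06, 2.58], [-1.02, 4.17], [0.09, 2.62], [-3.14, 3.14]. Speed limits (rad/s): [2.57, 2.57, 3.14, 3.14, 3.14, 3.14].

## Interface

Orientations are given as a unit quaternion [w, x, y, z].
In Python, from plant import status, viewer, manip gives the robot as it stands.
- The arm moves only by the tool drive_tool, never from a script. Its argument "plan" is a list of rows, each a list of 4 numbers: the shift along the tool's x, y, z in m, then the turn about the tool's x in units of 8 degrees (1.0 is 8 degrees). A call has 1 to 12 rows; each row is the pose to reach, as a shift and turn from the pose commanded when the call began, along the tool's axes at that moment; what a row does not reach only later rows make up. A row lasts 1/10 s, in which the tool goes at most 50 mm and 8.59 degrees, less where a joint would pass 70% of its speed; a pose out of reach is approached as far as the arm can. A call with a gripper value outside its range is refused whole. "fingers" is the finger opening in m, from 0 to 0.0854, set as the call begins (left out, the last holds). The fingers move at their own pace and stop on an object; the grip force is fixed at half the most. Time passes only in rows, so rows that repeat a pose let the fingers close. It gives the time, the measured TCP pose, the force and the opening at its end, in the units of the state.
- status.state(): the state, without advancing time (a new reading comes with each control period).
- viewer.grab_frame(name): name is "scene" or "top" or "wrist"; returns the picture (480x640x3 uint8, blue, green, red); there is no depth.
- viewer.calibration(name): a dict with "vfov" (degrees; the focal length in pixels is half the picture's height over the tangent of half this angle, whatever the lens; pixels are square), "cx", "cy" (the principal point, pixels), "rvec" (rotation vector, rad) and "tvec" (3), from world to camera coordinates, as OpenCV has them. Camera axes: x right, y down, z forward; pixel columns grow to the right and rows downward; lengths in m; the calibration is good to about 2 mm. The wrist camera is an equidistant fisheye: a pixel r from the principal point sees the ray r / f radians off the axis. A picture is of the moment at which its call begins: read the wrist's pose just before it. calibration takes no time and is no camera call; for the wrist camera it gives the pose at the moment of the call.
- manip.job_done(): hands the job in, once; it reports no verdict.
The state is a dict: "time": time; "joint_pos": joint angles; "joint_vel": joint speeds; "joint_efforts": joint torques, N m; "tool_pos": TCP position; "tool_rot": TCP orientation; "contact_force": force on the tool from outside, world axes, zero at the start; "ft_torque": the same for the moment, N m; "gripper_width": opening from 0.0 (shut) to 1.0 (fully open).
Only numpy, scipy, OpenCV 4.12 (cv2) and the standard library are available. Lean on these libraries where they do the work, as an engineer would, in place of code of your own. Each camera call takes 0.05 s, during which the arm holds its last target. There are 200 camera calls.

## Working session

There is one attempt and no reset: what is moved stays moved. The work goes in short steps, Python scripts to look and compute and a tool call to move; the robot and the scene stay as the last step left them, time stands still between calls to the robot, and variables do not carry over. Pictures are saved under pics/ and viewed, about 8 in all and at most 12, crops included, and the job is handed in when it is done.

Besides the shell and the picture viewer there is one more tool, called after "Request:" as name(argument=value, ...), one argument or row to a line, values as JSON. drive_tool: Moves the arm, as the interface text tells. Its arguments: {"type":"object","properties":{"plan":{"type":"array","items":{"type":"array","items":{"type":"number"}}},"fingers":{"type":"number"}},"required":["plan"]}

```bash
mkdir -p pics; ls
python3 - <<'E'
from plant import status, viewer
import cv2
print(status.state())
for n in("scene","top","wrist"):
    c=viewer.calibration(n); print(n,c)
    cv2.imwrite(f"pics/{n}0.png",viewer.grab_frame(n))
E
```

```text
pics
{'time': 0.0, 'joint_pos': array([-1.26499118e+00,  5.33481912e-02,  1.61431399e+00,  1.60610010e-06,
        1.47598649e+00, -1.19038773e-01]), 'joint_vel': array([-0.00125267, -0.00169785, -0.00206295, -0.00088538, -0.00107612,
       -0.00075779]), 'joint_efforts': array([-7.40398336e-04, -3.93680727e+01, -3.70175135e+01, -1.03973409e-04,
        7.09867571e-03,  2.81515935e-05]), 'tool_pos': array([ 0.25741047, -0.56887947,  0.24705641]), 'tool_rot': array([-0.14835401, -0.69114569, -0.1498016 ,  0.69128013]), 'contact_force': array([-0.48824337,  0.56541553,  0.14697757]), 'ft_torque': array([-0.03131813,  0.02376809,  0.00551268]), 'gripper_width': 1.0010367719650748}
scene {'vfov': 48.73023959056633, 'cx': 321.5379652596177, 'cy': 243.61896984117163, 'rvec': array([ 1.93230292, -0.48129508,  0.27865278]), 'tvec': array([-0.44538576,  0.22293226,  1.21461843])}
top {'vfov': 53.27241682273137, 'cx': 318.14456971677527, 'cy': 242.77480863319485, 'rvec': array([ 2.14531269, -2.16264175,  0.12704   ]), 'tvec': array([-0.00277825,  0.51848653,  1.21529129])}
wrist {'vfov': 65.70646984690485, 'cx': 321.30567764446585, 'cy': 243.3210821657332, 'rvec': array([-2.4115785 ,  1.55571551,  0.24825381]), 'tvec': array([-0.62424038, -0.04057156,  0.37951383])}
```

View pics/scene0.png

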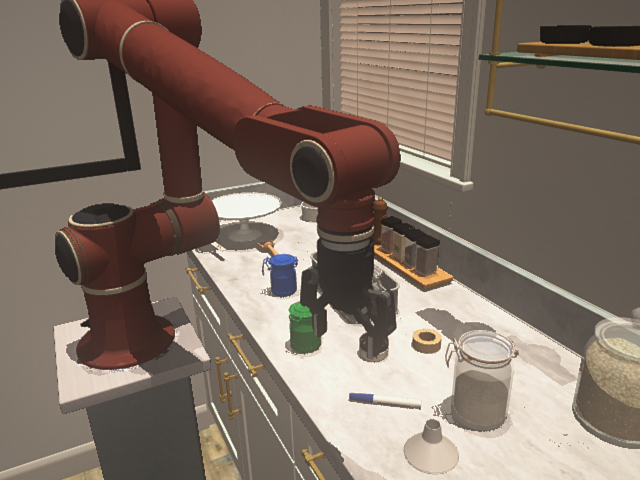

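View pics/top0.png

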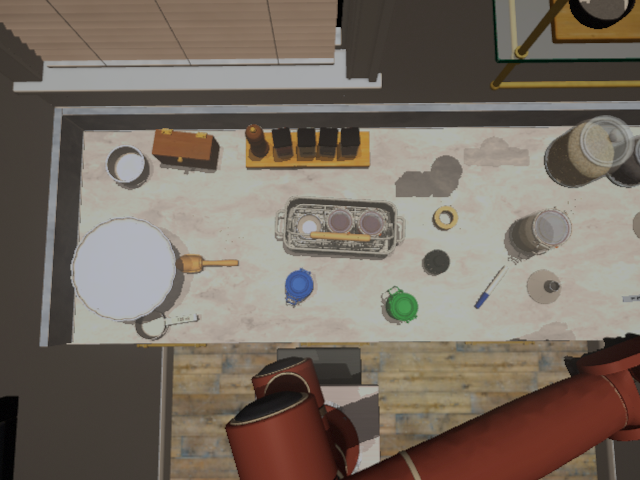

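The top view shows the pan at about (340,228). The wooden grip at (312–368, 234–240) leans to the robot side. In the rack, left to right, are the bowl (310,228) and two clear jars (340,222) and (372,222). The blue (299,286) and green (402,306) jars stand outside the pan and are look-alikes. I'll confirm this in a crop.

Run:
```python
import cv2
im=cv2.imread("pics/top0.png")[185:275,262:418]
cv2.imwrite("pics/crop.png",cv2.resize(im,None,fx=5,fy=5,interpolation=cv2.INTER_CUBIC))
```

```text
(no output)
```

View pics/crop.png

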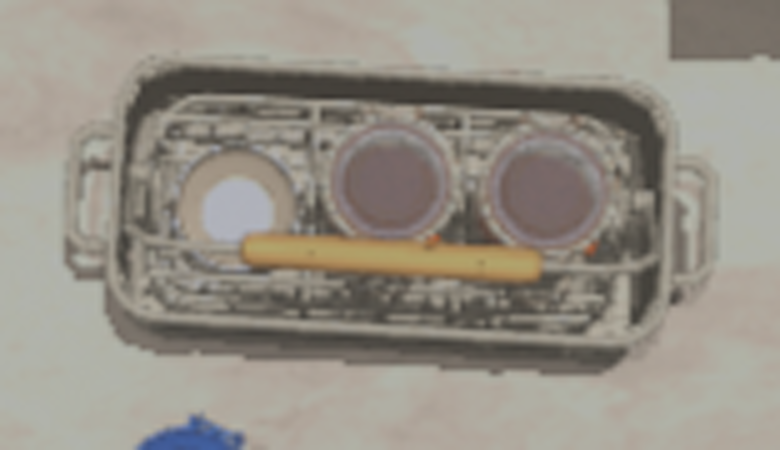

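```bash
cat > h.py <<'E'
import numpy as np, cv2
from scipy.optimize import least_squares
from scipy.spatial.transform import Rotation as R
from plant import status, viewer
def proj(c,P):
    f=240/np.tan(np.radians(c["vfov"])/2)
    q=R.from_rotvec(c["rvec"]).apply(np.atleast_2d(P))+c["tvec"]
    return f*q[:,:2]/q[:,2:]+[c["cx"],c["cy"]]
def ray(c,uv,z):
    f=240/np.tan(np.radians(c["vfov"])/2)
    Rm=R.from_rotvec(c["rvec"]); o=Rm.inv().apply(-c["tvec"])
    d=Rm.inv().apply(np.c_[(np.atleast_2d(uv)-[c["cx"],c["cy"]])/f,np.ones(len(np.atleast_2d(uv)))])
    return o+d*((z-o[2])/d[:,2:])
def toolR(s): return R.from_quat(s["tool_rot"],scalar_first=True)
E
python3 - <<'E'
from h import *
c=viewer.calibration("top")
cv=lambda a:np.array(a)/5+[262-.4,185-.4]
side=cv([(250,65),(500,80),(250,323),(500,338)]); end=cv([(115,150),(112,250),(675,180),(672,260)])
S=ray(c,side,.075); E_=ray(c,end,.075); g=cv([(243,249),(542,266)])
def res(p):
    x,y,t=p; u=np.array([np.cos(t),np.sin(t)]); v=np.array([-np.sin(t),np.cos(t)])
    return np.r_[(S[:,:2]-[x,y])@u-.066*np.array([1,1,-1,-1]),(E_[:,:2]-[x,y])@v-.14*np.array([1,1,-1,-1])]
r=least_squares(res,[.6,.05,0]); print("pan",r.x,np.degrees(r.x[2]),(r.fun*1e3).round(1))
x,y,t=r.x;Rz=R.from_euler('z',t)
def rg(q):
    b,dy,h=q; P=[[-.08*np.sin(b),dy+h,.101+.08*np.cos(b)],[-.08*np.sin(b),dy-h,.101+.08*np.cos(b)]]
    return (proj(c,Rz.apply(P)+[x,y,0])-g).ravel()
k=least_squares(rg,[.5,0,.07]);print("bail,dy,half",k.x,k.fun.round(2))
b=k.x[0]; G=Rz.apply([-.08*np.sin(b),-.018,.101+.08*np.cos(b)])+[x,y,0]
U=Rz.apply([0,-.018,.181])+[x,y,0]
s=status.state();T=toolR(s);print("grasp",G,"upright",U);print(T.as_matrix().round(3))
print("shift tool",T.inv().apply(G-s["tool_pos"]))
ty=T.apply([0,1,0]);print("tool y heading",np.degrees(np.arctan2(ty[1],ty[0])),"want",np.degrees(t),"mod 180")
for n,uv,z in [("blue",(299,284),.1),("green",(402,305),.1),("timer",(436,262),.058),("bottle",(548,228),.18)]:print(n,ray(c,uv,z)[0])
E
```

```text
pan [ 0.55806707 -0.06360726 -0.06732716] -3.857562248765579 [ 0.1 -0.2  0.1 -0.   2.5  0.5 -1.5 -1.6]
bail,dy,half [0.54967387 0.00195993 0.06950598] [ 0.   -0.04 -0.    0.04]
grasp [ 0.51515805 -0.07875482  0.1692156 ] upright [ 0.55685609 -0.08156648  0.181     ]
[[-0.     0.412 -0.911]
 [ 0.002 -0.911 -0.412]
 [-1.    -0.002 -0.   ]]
shift tool [ 0.0787484  -0.34033242 -0.43683032]
tool y heading -65.66117664326231 want -3.857562248765579 mod 180
blue [0.40903867 0.04009335 0.1       ]
green [ 0.35635777 -0.20932555  0.1       ]
timer [ 0.46356088 -0.30559439  0.058     ]
bottle [ 0.52967588 -0.53610992  0.18      ]
```

The fit is good: pan centre (0.558, -0.064), yaw -3.9°, bail 0.55 (grip half-length fits at 69.5 mm). The centre of mass is about 18 mm toward the jars (-y), so I'll grip there. First I hover above the grip.

Request:
drive_tool(
  plan=[
    [0,-0.02,-0.025,-0.4],
    [0,-0.05,-0.065,-1.1],
    [0,-0.08,-0.1,-1.8],
    [0,-0.11,-0.14,-2.5],
    [0,-0.14,-0.18,-3.2],
    [0,-0.17,-0.22,-3.9],
    [0,-0.2,-0.26,-4.6],
    [0,-0.23,-0.295,-5.3],
    [0,-0.26,-0.335,-6.0],
    [0,-0.29,-0.37,-6.7],
    [0,-0.32,-0.41,-7.4],
    [0,-0.34,-0.437,-7.725],
  ],
  fingers=0.0854,
)

```text
time: 1.35
tool_pos: [0.5162, -0.0767, 0.2481]
tool_rot: [0.484, 0.516, 0.484, -0.515]
contact_force: [1.0, -0.4, -0.1]
gripper_width: 0.996
```

Run:
```python
from h import *
c=viewer.calibration("wrist"); cv2.imwrite("pics/wrist1.png",viewer.grab_frame("wrist"))
s=status.state();T=toolR(s);print(s["tool_pos"],T.as_matrix().round(3),s["joint_vel"].round(3),s["contact_force"])
G=np.array([.5152,-.0788,.1672]);print("shift",T.inv().apply(G-s["tool_pos"]))
ty=T.apply([0,1,0]);print(np.degrees(np.arctan2(ty[1],ty[0])))
# predicted grip ends, fisheye
f=240/np.tan(np.radians(c["vfov"])/2);Rz=R.from_euler('z',-.0673)
for P in ([-.0418,.072,.1692],[-.0418,-.068,.1692],[-.0418,-.018,.1692]):
    q=R.from_rotvec(c["rvec"]).apply(Rz.apply(P)+[.558,-.0636,0])+c["tvec"]
    r=np.hypot(*q[:2]);print(q[:2]/r*f*np.arctan2(r,q[2])+[c["cx"],c["cy"]])
```

```text
[ 0.51761152 -0.07372949  0.24806272] [[ 0.001  0.998 -0.059]
 [ 0.004 -0.059 -0.998]
 [-1.     0.001 -0.004]] [-0.076 -0.02   0.019 -0.05   0.019 -0.032] [-0.59243796  1.58580648  0.76924395]
shift [ 0.08084061 -0.00219649  0.00550229]
-3.3827227918658
[321.46569547 109.35523608]
[320.46852886 338.53284267]
[320.76969129 266.55974575]
```

View pics/wrist1.png

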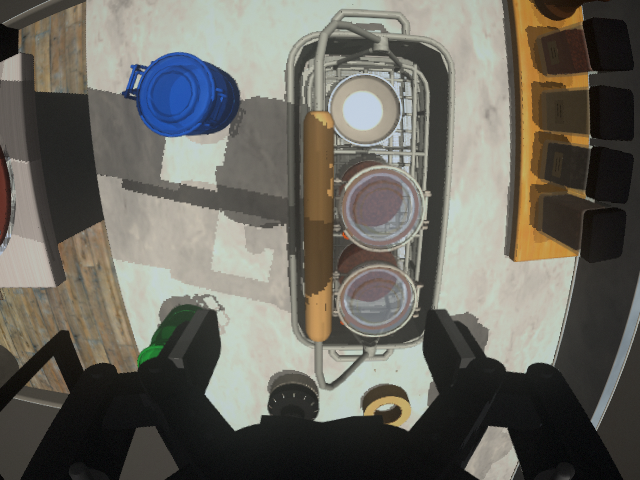

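The wrist picture shows the grip's ends at about (319,112) and (318,340), within 2 px of the prediction. Order from +y is bowl, jar, jar, all clear glass, and both look-alikes stand outside the pan. Next I descend.

Request:
drive_tool(
  plan=[
    [0.015,-0.001,0,0],
    [0.035,-0.001,0,0],
    [0.055,-0.001,0,0],
    [0.072,-0.001,0,0],
    [0.081,-0.001,0,0],
    [0.081,-0.001,0,0],
    [0.081,-0.001,0,0],
    [0.081,-0.001,0,0],
  ],
)

```text
time: 2.2
tool_pos: [0.5152, -0.08, 0.1685]
tool_rot: [0.483, 0.517, 0.482, -0.516]
contact_force: [0.3, -0.6, -0.7]
gripper_width: 1.001
```

Run:
```python
from h import *
cv2.imwrite("pics/wrist2.png",viewer.grab_frame("wrist"))
s=status.state();T=toolR(s);print(s["tool_pos"],s["joint_vel"].round(3),s["contact_force"],T.as_matrix().round(3))
print("shift",T.inv().apply(np.array([.5152,-.0788,.1672])-s["tool_pos"]))
```

```text
[ 0.51525355 -0.07986447  0.16856227] [ 0.003 -0.     0.     0.     0.     0.   ] [-0.50895643  0.38959816  0.0038361 ] [[ 0.002  0.998 -0.068]
 [-0.001 -0.068 -0.998]
 [-1.     0.002  0.001]]
shift [ 0.00136144 -0.00012828 -0.00105914]
```

View pics/wrist2.png

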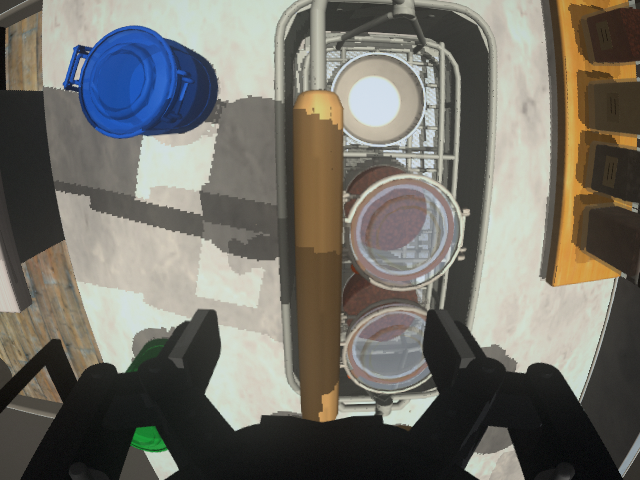

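The grip is centred between the jaws (grip at column 319, jaw midpoint about 320), clear of the jars. I close.

Request:
drive_tool(
  plan=[
    [0.001,0,0,0],
    [0.001,0,0,0],
    [0.001,0,0,0],
    [0.001,0,0,0],
    [0.001,0,0,0],
    [0.001,0,0,0],
    [0.001,0,0,0],
    [0.001,0,0,0],
    [0.001,0,0,0],
    [0.001,0,0,0],
  ],
  fingers=0.0,
)

```text
time: 3.25
tool_pos: [0.5145, -0.0794, 0.1665]
tool_rot: [-0.483, -0.516, -0.483, 0.517]
contact_force: [-3.1, 0.2, 3.8]
gripper_width: 0.179
```

Request:
drive_tool(
  plan=[
    [-0.001,0.0017,0,0],
    [-0.0021,0.0035,0,0],
    [-0.003,0.0052,0,0],
    [-0.0038,0.007,0,0],
    [-0.0055,0.0106,0,0],
    [-0.007,0.0144,0,0],
    [-0.0082,0.0181,0,0],
    [-0.0093,0.022,0,0],
    [-0.0093,0.022,0,0],
    [-0.0093,0.022,0,0],
  ],
)

```text
time: 4.25
tool_pos: [0.5381, -0.081, 0.1769]
tool_rot: [0.484, 0.517, 0.482, -0.516]
contact_force: [-1.0, 1.4, 6.8]
gripper_width: 0.178
```

Request:
drive_tool(
  plan=[
    [-0.001,0.0,0,0],
    [-0.002,0.0035,0,0],
    [-0.0026,0.0078,0,0],
    [-0.003,0.0118,0,0],
    [-0.0034,0.0158,0,0],
    [-0.0035,0.0188,0,0],
    [-0.0035,0.0198,0,0],
    [-0.0035,0.0198,0,0],
    [-0.0035,0.0198,0,0],
    [-0.0035,0.0198,0,0],
  ],
)

```text
time: 5.25
tool_pos: [0.5566, -0.0823, 0.1795]
tool_rot: [0.483, 0.517, 0.483, -0.516]
contact_force: [1.1, 1.5, 5.3]
gripper_width: 0.176
```

Run:
```python
from h import *
cv2.imwrite("pics/wrist3.png",viewer.grab_frame("wrist"))
t=viewer.grab_frame("top");cv2.imwrite("pics/top3.png",cv2.resize(t[185:275,262:418],None,fx=5,fy=5,interpolation=cv2.INTER_CUBIC))
s=status.state();print(s["tool_pos"],s["contact_force"],s["ft_torque"],s["gripper_width"])
p=R.from_euler('z',.0673).apply(s["tool_pos"]-[.55807,-.06361,.101]);print("rack-frame",p,"bail",np.arctan2(-p[0],p[2]+.002),np.hypot(p[0],p[2]+.002))
```

```text
[ 0.55659848 -0.08222836  0.17946379] [0.32409956 0.95400685 4.65510821] [ 0.38503082 -0.03706554 -0.05003729] 0.17936740726051822
rack-frame [-0.00021612 -0.01867517  0.07846379] bail 0.002685908998982655 0.08046407985763762
```

View pics/wrist3.png

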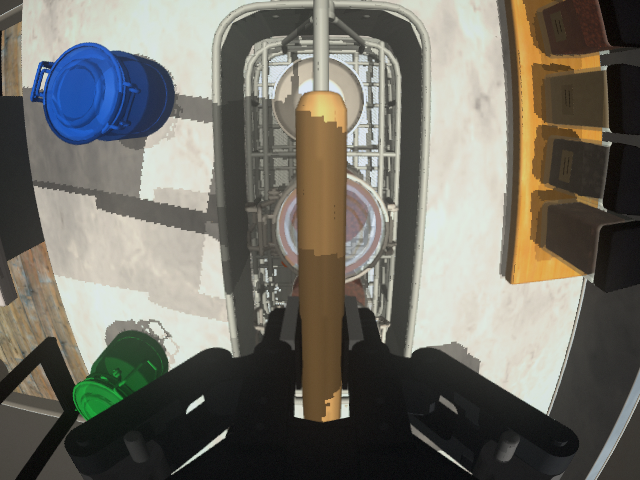

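The handle is upright: bail ≈ 0.003 by kinematics, and the radius matches 80 mm. In the picture the grip is centred over the pan at column ~322. I lift slowly a little first.

Request:
drive_tool(
  plan=[
    [-0.001,0,0,0],
    [-0.002,0,0,0],
    [-0.003,0,0,0],
    [-0.004,0,0,0],
    [-0.006,0,0,0],
    [-0.008,0,0,0],
    [-0.011,0,0,0],
    [-0.014,0,0,0],
    [-0.016,0,0,0],
    [-0.017,0,0,0],
    [-0.017,0,0,0],
    [-0.017,0,0,0],
  ],
)

```text
time: 6.55
tool_pos: [0.5563, -0.0823, 0.1961]
tool_rot: [-0.483, -0.517, -0.483, 0.517]
contact_force: [0.9, 0.2, -8.5]
gripper_width: 0.175
```

Run:
```python
from h import *
cv2.imwrite("pics/wrist4.png",viewer.grab_frame("wrist")); cv2.imwrite("pics/scene4.png",cv2.resize(viewer.grab_frame("scene")[160:370,230:510],None,fx=2.5,fy=2.5))
for i in range(2):
    viewer.grab_frame("top");s=status.state();print(s["tool_pos"],s["contact_force"],s["ft_torque"],s["gripper_width"])
T=toolR(s);print(T.inv().apply(s["ft_torque"]),T.as_matrix().round(3))
```

```text
[ 0.55615588 -0.08224977  0.19588329] [-0.01260794 -0.46414029 -8.48049319] [-0.07471705 -0.01134397  0.00171403] 0.1746195567204632
[ 0.55617982 -0.0822597   0.19589748] [-6.17278381e-02  5.00318955e-03 -7.45903653e+00] [-0.01018818  0.0086643   0.03618736] 0.17453932688540635
[-0.03618192 -0.01076496 -0.00796103] [[-0.     0.998 -0.067]
 [ 0.    -0.067 -0.998]
 [-1.    -0.    -0.   ]]
```

View pics/scene4.png

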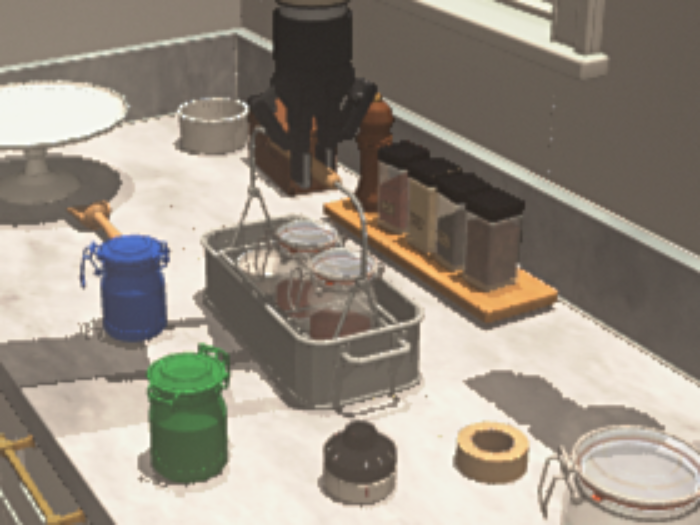

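View pics/wrist4.png

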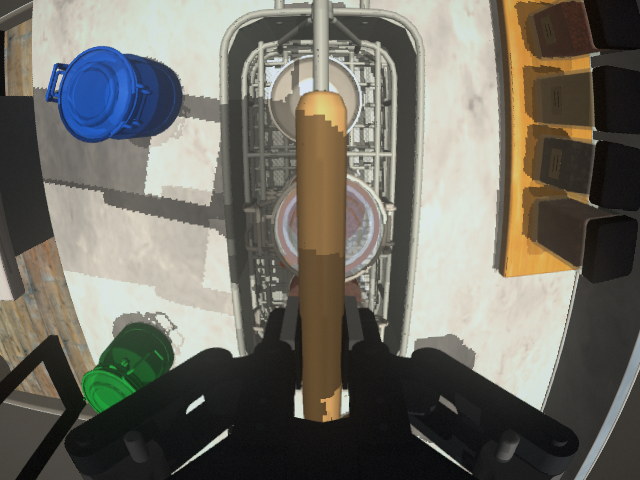

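The picture shows the rack hanging level inside the pan with the same grip pose as before. The wrist carries about 8 N (the full load) and the moment is near zero, so it is balanced. I lift on to the final height.

Request:
drive_tool(
  plan=[
    [-0.003,0,0,0],
    [-0.008,0,0,0],
    [-0.015,0,0,0],
    [-0.023,0,0,0],
    [-0.031,0,0,0],
    [-0.039,0,0,0],
    [-0.047,0,0,0],
    [-0.054,0,0,0],
    [-0.06,0,0,0],
    [-0.064,0,0,0],
    [-0.066,0,0,0],
    [-0.066,0,0,0],
  ],
)

```text
time: 7.95
tool_pos: [0.5564, -0.0823, 0.2623]
tool_rot: [0.483, 0.517, 0.483, -0.517]
contact_force: [0.2, -0.0, -7.9]
gripper_width: 0.179
```

Request:
drive_tool(
  plan=[
    [-0.003,0,0,0],
    [-0.008,0,0,0],
    [-0.015,0,0,0],
    [-0.023,0,0,0],
    [-0.03,0,0,0],
    [-0.035,0,0,0],
    [-0.038,0,0,0],
    [-0.039,0,0,0],
    [-0.039,0,0,0],
    [-0.039,0,0,0],
    [-0.039,0,0,0],
    [-0.039,0,0,0],
  ],
)

```text
time: 9.15
tool_pos: [0.5562, -0.0823, 0.3008]
tool_rot: [-0.483, -0.516, -0.483, 0.517]
contact_force: [0.1, -0.4, -9.1]
gripper_width: 0.176
```

Run:
```python
from h import *
cv2.imwrite("pics/wrist5.png",viewer.grab_frame("wrist")); cv2.imwrite("pics/scene5.png",cv2.resize(viewer.grab_frame("scene")[120:370,230:510],None,fx=2.4,fy=2.4))
for i in range(12): viewer.grab_frame("top")
s=status.state();print(s["time"],s["tool_pos"],s["contact_force"],s["ft_torque"],s["gripper_width"],s["joint_vel"].round(3))
```

```text
9.85 [ 0.55632893 -0.08228234  0.30111584] [-0.92766447  0.60667271 -7.30209928] [-0.04848432 -0.06563355 -0.01920571] 0.17801363928104347 [ 0.001  0.001 -0.001  0.003  0.    -0.001]
```

View pics/scene5.png

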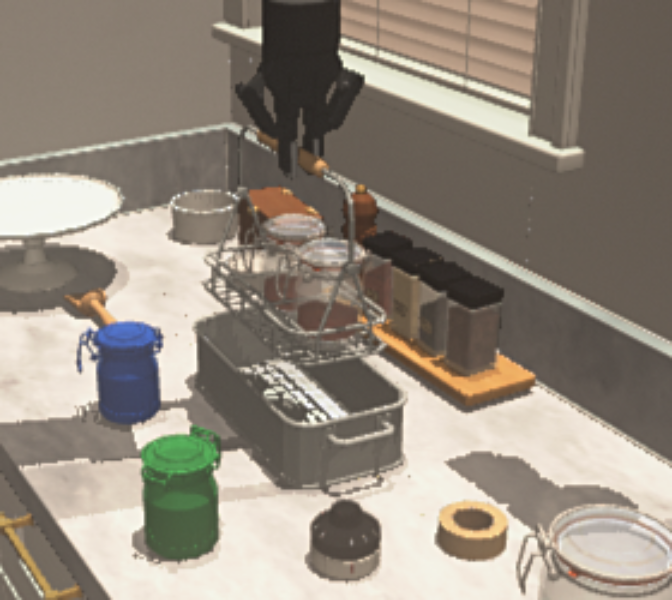

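View pics/wrist5.png

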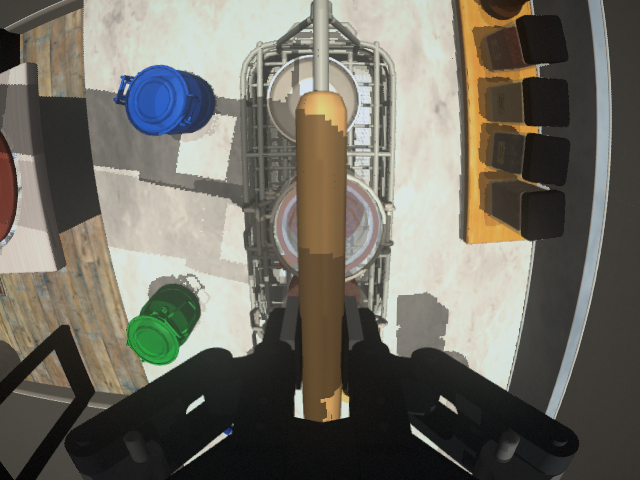

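The rack hangs level over the pan with jars and bowl in place. Its underside is at z ≈ 0.125, 5 cm above the rim, and it is still. I hand in.

```bash
python3 -c "
from plant import manip,status
print(manip.job_done()); s=status.state(); print(s['time'],s['tool_pos'],s['contact_force'])"
```

```text
the job is handed in; nothing more can be done
None
the job is handed in; nothing more can be done
```

The rack is out of the pan and hanging level over it, with both clear jars and the bowl standing in it. I handed the job in at about 9.9 s, and no verdict is reported.

- **Handle:** I took the wooden grip about 18 mm off its middle, toward the heavier jar side. I then swung the handle from about 0.55 rad to upright (about 0.003 rad by kinematics) while the rack still stood in the pan. The hand pressed down lightly during the swing, by up to about 7 N.
- **Final height:** Worked out from the tool height, the rack's underside is at about 0.125 m, roughly 5 cm above the rim.
- **Last checks:** The wrist carried 7–9 N (about the full load) with almost no tilting moment, and the arm was at rest. The pictures showed no slip in the grip. The pan, timer, label roll and look-alike jars looked unmoved by eye, as did the part of the scoop in view.
- **Failures:** No check failed or disagreed. I judged rack level and pan position by eye and from the wrist moment, and did not measure them separately at the end.

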